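# Pin a board carrier home in its sloping test stand

## Robot

A 6-joint arm with a two-finger parallel gripper is mounted at the origin on a cart in front of the work surface, level with it; the furniture and walls round the work are solid. World frame = base frame: x ahead of the robot, y to its left, z up, the work surface at z = 0. Lengths are in m, angles in rad, forces in N, time in s.
With the tool pointing down it reaches from about 0.35 to 0.725 m from the base axis. Payload 6 kg.
Tool frame: the origin (TCP) lies midway between the tips of the shut fingers; the grasp point (between the pads) lies 19 mm behind it (bot.tcp_to_grasp is the distance from the TCP to the grasp point, in m); z points along the fingers, y is the line along which they close (so a half turn about z gives the same grasp; the last joint's range is limited). The gripper opens to 85 mm and grips with 20 to 120 N. Pads are 22 mm wide; open, the fingers measure 114 mm over their backs; the gripper's body (76 mm by 85 mm) begins 54 mm behind the grasp point. The pads swing forward as they close: fully open they stand 13 mm farther back than shut.
Start: joints at [-0.946, 0.04, 0.085, 0, -1.615, -0.334], TCP at [0.172, -0.575, 0.231] pointing down, gripper open.
Joint ranges: [-2.56, 2.56], [-1.29, 2.01], [-1.08, 1.49], [-3.29, 1.98], [-2.81, -0.18], [-2.99, 2.99]. Speed limits (rad/s): [2.57, 2.57, 3.01, 3.14, 3.14, 3.14].

## Interface

Orientations are given as a rotation vector (axis times angle).
In Python, from workcell import bot gives the robot as it stands. Calls block until the motion is done:
- bot.reach(position, orientation): joint-space move of the TCP to a pose.
- bot.move_straight(position, orientation=None, vel=0.15, stop_force=None): straight line of the TCP; orientation=None keeps the orientation; vel is the mean speed in m/s. With stop_force (N) it stops when the force on the tool has changed by that much, and returns True; else False.
- bot.goto_joints(angles): joint-space move.
- bot.command_gripper(opening, squeeze=None): finger opening in m; squeeze is the grip in N (None keeps the last); returns when the fingers have stopped.
- bot.dwell(seconds).
- bot.solve_ik(position, orientation): joint angles nearest the present ones, or None.
- bot.get_image(name): name is "scene" or "top" or "wrist"; returns a dict with "pixels" (420x560x3 uint8, red, green, blue), "z_map" (420x560 float32, m along the optical axis (not along the pixel's ray), 0 where there is no reading), "intrinsics" (3x3 intrinsics, pixels), "world_to_cam" (4x4, takes a point from world to camera coordinates). Camera axes: x right, y up, looking along -z (the intrinsics and any distortion apply to the point x, -y, -z); pixel columns grow to the right and rows downward; lengths in m; the calibration is good to about 2 mm. A picture is of the moment at which its call begins.
A pose or a line that the arm cannot do raises bot.MotionError and nothing moves.
- bot.finish_job(): hands the job in; it is judged then, once.
Trained networks look in the newest picture that a camera, given by its name, has taken for a name from the list of things; names that differ only in an ending like _2 or _b are one class to them, and where a whole thing is asked for, a point or a joint stands for the part that bears it (a point fixed in the world has none). Each returns a list of dicts, best first, with "score" (0 to 1); they miss things now and then, are a little off and sometimes report something else, mostly with a low value. They report only what shows in the picture. A call takes as long as a camera call.
- bot.search_frame(camera, query): "box" ([left, top, width, height] in pixels, round what is visible of it).
Readings, each from a call of its own:
- bot.read_time(): time.
- bot.read_q(): joint angles.
- bot.read_qvel(): joint speeds.
- bot.read_tau(): joint torques, N m.
- bot.read_tcp_pos(): TCP position.
- bot.read_eef_rot(): TCP orientation.
- bot.read_contact_force(): force on the tool from outside, world axes, zero at the start.
- bot.read_moment(): the same for the moment, N m.
- bot.read_grip_width(): finger opening in m.
- bot.read_grip_force(): force on a finger pad.
Only numpy, scipy, OpenCV 4.12 (cv2) and the standard library are available. Lean on these libraries where they do the work, as an engineer would, in place of code of your own. Each camera call takes 0.05 s, during which the arm holds its last target. There are 200 camera calls.

## Task

Slide the board carrier by its handle down the card guides of the sloping test stand, slotted end uppermost, until it meets the sprung contacts at the bottom. Then take the tapered pin from the wooden block and, square to the slope, push it through the slots of carrier and bed into the round hole of the loose lock strip hidden under the bed; the strip may have slid to either side, so feel for its hole. Push slowly until the taper has drawn the carrier home and the collar sits flush on it, with no force or knocks; let go, and leave the other things on the bench where they are.

Things in the scene. Friction and masses are not known exactly. Their poses are not given: they have to be found in the camera images.
- stand: Grey sheet-metal stand, 220 x 150 mm, 159 mm high, fixed to the table; carries the sloping bed. Origin on the table plumb under the middle of the bed's slot; x points to its high back, y to its left; the low end faces the robot.
- bed: Grey bed of the stand, 254 x 150 x 8 mm, sloping 32 deg down to the robot. Origin: middle of its through slot (17 mm along x, 41 mm along y), in its top face, 130 mm up; x up the slope, z square out of it; x from -200 to +54 mm. Guides, contacts, lock strip: see carrier, contacts, pin_tip. Open under the slot; the stand's back plate is 40 mm behind it.
- carrier: Card 184 x 120 x 5 mm with a circuit board (up to 17 mm high) on top; origin centre of underside, x to its slotted end. Guides on the bed: slot 122.4 mm wide, 7.5 mm high, x -176 to -72, flared mouth to x -46 (136 mm wide); lips cover the outer 6 mm of the card's edges, tops at z 11.5 mm. Carrier home: origin at bed x -77, y 0, z 0. Guide screws reach z 14 mm. 0.38 kg.
- carrier_hole (a point): Middle of the slot through the carrier (17 mm along its x, 41 mm along y), on its underside, at carrier x +77 mm. Home means over the bed's origin. The contacts hold it about 5 mm up the slope (bed x +5) until the pin draws it down; it can go to x -2.5 mm, where a block stops it.
- carrier_handle (a point): Middle of the carrier's black bridge handle, a bar 12 mm wide along the carrier's x, 108 mm long along its y, 16 mm high, centred 45 mm over the underside, on two 9 mm posts at y +-47.5 mm; 37 mm clear from underside to bar.
- contacts (a joint): Travel of the five sprung brass contacts at the low end of the guides, m: 0 free, grows as the carrier presses them down the slope, 0.005 with the carrier home, 0.007 end of travel. They push back with 9 N at 0, 12 N at 0.005, and move the carrier back up to about 0 when it is let go.
- pin: Polished steel tapered pin, 108 mm long, about 0.14 kg, standing point down in the wooden block. Origin: centre of the collar's underside; z from point to head. Below it: 15.6 mm shank 18 mm long, then a taper to the 7.6 mm blunt point at z -58 mm. Collar 28 mm wide, z 0 to 5; head z 9 to 50. Home: origin at bed x 0, z +5 mm, y where the lock strip is; axis square to the bed.
- pin_tip (a point): The pin's point, on its axis at pin z -58 mm. Under the bed a 4 mm steel lock strip (bed z -12.5 to -8.5) slides across the slope with 6 N friction; its 17 mm round hole, at bed x 0, stands anywhere from y -13 to +13 mm. Not reported. A light push (10 to 15 N) drives the pin once in; a point that lands on it stops with the pin's origin at bed z 49.5 mm.
- pin_head (a point): Middle of the pin's ridged dark head, a 22 mm wide, 41 mm long cylinder to grip; on the axis, at pin z +29 mm.
- block: Bored wooden block 130 x 60 x 64 mm, fixed; origin centre of underside. The tapered pin stands in its 17 mm through hole at x +35 mm, collar on the block's top. Two plain punches are fixed at x -46 mm, y -12 (top at 115 mm) and y +14 (top at 95 mm); an empty 11 mm hole at x 0.
- screwdriver: Blue-handled screwdriver, 150 mm, lying on the bench; a bystander to leave alone.
- flux_pot: Dark pot with a black lid, 56 mm wide, 45 mm high; a bystander to leave alone.
- solder_spool: Spool of solder wire, 54 mm wide, 42 mm high; a bystander to leave alone.

How it is judged:
On the way:
1. the carrier lies in the guides, down on the sprung contacts, before the pin is in its hole (angle between the z axis of carrier and the z axis of bed, either way round below 0.06 rad and angle between the x axis of carrier and the x axis of bed, either way round below 0.06 rad and z of carrier_hole in the frame of bed between -0.003 and 0.003 m and y of carrier_hole in the frame of bed between -0.003 and 0.003 m and x of carrier_hole in the frame of bed between -0.004 and 0.0075 m and distance between pin_tip and bed above 0.03 m), for 0.2 s.
At the end, for the whole second after the job is handed in: The carrier lies flat in the guides with the middle of its slot within 2.5 mm of the bed's along the slope (3 mm across); the pin stands through all, square to the bed (5 deg), on its axis along the slope (2.5 mm), its collar on the carrier (2 mm); both at rest (angle between the z axis of carrier and the z axis of bed, either way round below 0.06 rad and angle between the x axis of carrier and the x axis of bed, either way round below 0.06 rad and z of carrier_hole in the frame of bed between -0.003 and 0.003 m and y of carrier_hole in the frame of bed between -0.003 and 0.003 m and x of carrier_hole in the frame of bed between -0.0025 and 0.0025 m and z of pin in the frame of bed between 0.0025 and 0.007 m and x of pin in the frame of bed between -0.0025 and 0.0025 m and y of pin in the frame of bed between -0.016 and 0.016 m and angle between the z axis of pin and the z axis of bed, either way round below 0.09 rad and linear speed of each of pin, carrier below 0.02 m/s); the robot touches nothing.
It fails at once if the pin is forced: more than 150 N between it and the stand or the carrier (contact force between pin and stand above 150 N or contact force between pin and carrier above 150 N).
It fails at once if the carrier is forced: more than 150 N between it and the stand (contact force between carrier and stand above 150 N).
It fails at once if a bystander is moved by more than 30 mm (distance of any of screwdriver, flux_pot, solder_spool from where it was at the start of the episode above 0.03 m).
It also fails if it takes over 72 s, if anything falls off the work surface, if the arm or the gripper's body presses on something with over 40 N, if the wrist force passes 120 N, or if a joint passes its speed limit or range.

## Working session

There is one attempt and no reset: what is moved stays moved. The work goes in short steps, each a Python script; the robot and the scene stay as the last script left them, time stands still between calls to the robot, and variables do not carry over. Pictures are saved under pics/ and viewed, at most 10 in all, crops included, and the job is handed in when it is done.

```bash
mkdir -p pics; ls
cat > h.py <<'E'
import numpy as np, cv2
from workcell import bot
from scipy.spatial.transform import Rotation as R
def snap(cam):
    im=bot.get_image(cam); np.savez(f'{cam}.npz',**im); return im
def cloud(im):
    z=im['z_map'];K=im['intrinsics'];v,u=np.mgrid[:z.shape[0],:z.shape[1]]
    c=np.stack([(u-K[0,2])/K[0,0]*z,-(v-K[1,2])/K[1,1]*z,-z],-1)
    T=np.linalg.inv(im['world_to_cam']); P=c@T[:3,:3].T+T[:3,3]; P[z==0]=np.nan
    return P
E
python3 - <<'E'
from h import *
for c in('scene','top'):
    im=snap(c); cv2.imwrite(f'pics/{c}.png',im['pixels'][...,::-1])
    print(c,im['intrinsics'],im['world_to_cam'])
    for q in('stand','bed','carrier','carrier_handle','pin','block','screwdriver','flux_pot','solder_spool'):
        r=bot.search_frame(c,q); print(q,[(np.round(d['box']).tolist(),round(d['score'],2)) for d in r[:2]])
E
```

```text
pics
workcell.py
scene [[443.72929578   0.         283.69379997]
 [  0.         443.72929578 211.79177046]
 [  0.           0.           1.        ]] [[-0.60109052 -0.79917789  0.00220986  0.36537728]
 [ 0.55565984 -0.4159412   0.71988545 -0.36871857]
 [-0.57439736  0.43394425  0.69408937 -0.93242005]
 [ 0.          0.          0.          1.        ]]
stand [([194.0, 202.0, 106.0, 108.0], 0.72)]
bed [([192.0, 204.0, 108.0, 100.0], 0.81)]
carrier [([347.0, 192.0, 70.0, 50.0], 0.77)]
carrier_handle [([346.0, 192.0, 71.0, 53.0], 0.67)]
pin [([151.0, 291.0, 18.0, 16.0], 0.52)]
block [([143.0, 293.0, 42.0, 64.0], 0.96)]
screwdriver [([307.0, 234.0, 28.0, 41.0], 0.74)]
flux_pot [([180.0, 219.0, 17.0, 25.0], 0.91)]
solder_spool [([150.0, 240.0, 22.0, 27.0], 0.69)]
top [[424.07214549   0.         274.331878  ]
 [  0.         424.07214549 207.79127056]
 [  0.           0.           1.        ]] [[-0.00526432 -0.99993515 -0.01009862  0.06829778]
 [ 0.98443401 -0.00695631  0.17561687 -0.61737841]
 [-0.17567573 -0.00901692  0.98440679 -1.21915281]
 [ 0.          0.          0.          1.        ]]
stand [([187.0, 193.0, 86.0, 97.0], 0.7), ([178.0, 176.0, 18.0, 17.0], 0.24)]
bed []
carrier [([352.0, 230.0, 46.0, 63.0], 0.73)]
carrier_handle [([354.0, 232.0, 45.0, 60.0], 0.95), ([186.0, 193.0, 86.0, 98.0], 0.38)]
pin [([146.0, 234.0, 13.0, 11.0], 0.63)]
block [([136.0, 230.0, 36.0, 47.0], 0.66)]
screwdriver [([286.0, 257.0, 16.0, 29.0], 0.76), ([187.0, 197.0, 86.0, 94.0], 0.21)]
flux_pot [([204.0, 169.0, 23.0, 22.0], 0.8)]
solder_spool [([178.0, 175.0, 20.0, 18.0], 0.78)]
```

Run:
```python
import cv2,numpy as np
a=cv2.imread('pics/top.png')[150:310,120:420];b=cv2.imread('pics/scene.png')[180:370,130:430]
cv2.imwrite('pics/tb.png',np.vstack([cv2.resize(a,(560,299),interpolation=3),cv2.resize(b,(470,299),interpolation=3) if 0 else cv2.resize(b[:160],(560,299),interpolation=3)]))
```

```text
(no output)
```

View pics/tb.png

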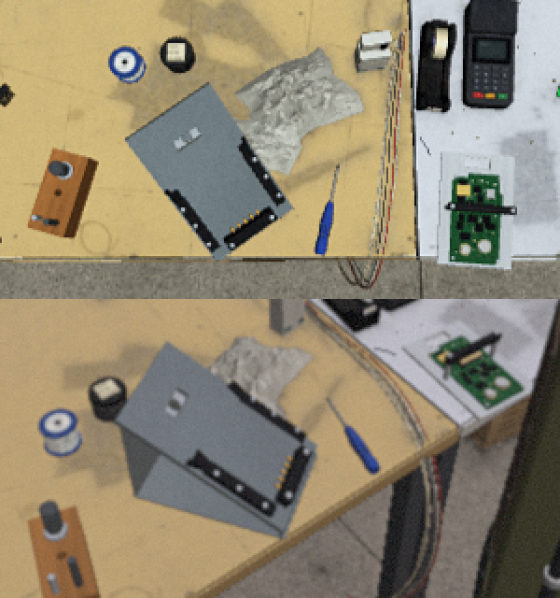

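Top view: the stand slot is at about (187,138) in the upper crop, the block and pin at (60,165), and the carrier at (480,210) with its handle across. The slotted end isn't visible at this resolution, so I'll use the wrist camera.

```bash
cat >> h.py <<'E'
def proj(im,p):
    c=im['world_to_cam']@np.append(p,1); K=im['intrinsics']
    return np.array([K[0,0]*c[0]/-c[2]+K[0,2], -K[1,1]*c[1]/-c[2]+K[1,2]])
E
python3 - <<'E'
from h import *
d=dict(np.load('top.npz'));P=cloud(d)
for n,(u,v) in dict(car=(375,262),pin=(152,239),blk=(153,250),slot=(220,224),lowend=(250,276),pot=(214,178)).items(): print(n,P[v,u].round(4))
im=snap('wrist');cv2.imwrite('pics/w1.png',im['pixels'][...,::-1])
T=np.linalg.inv(im['world_to_cam']);print(T.round(3),bot.read_tcp_pos(),bot.read_eef_rot(),im['intrinsics'])
E
```

```text
car [ 0.4545 -0.2303  0.0524]
pin [0.52   0.4116 0.1126]
blk [0.493  0.4229 0.0599]
slot [0.5771 0.2344 0.0026]
lowend [0.416  0.1373 0.0456]
pot [0.7144 0.2498 0.0426]
[[-0.287 -0.921 -0.264  0.104]
 [ 0.958 -0.276 -0.079 -0.595]
 [-0.    -0.275  0.961  0.373]
 [ 0.     0.     0.     1.   ]] [ 0.17205328 -0.57480394  0.2312482 ] [ 4.55162647e-01 -3.10843701e+00 -1.23045920e-04] [[331.75017064   0.         286.69285543]
 [  0.         331.75017064 204.74156308]
 [  0.           0.           1.        ]]
```

View pics/w1.png

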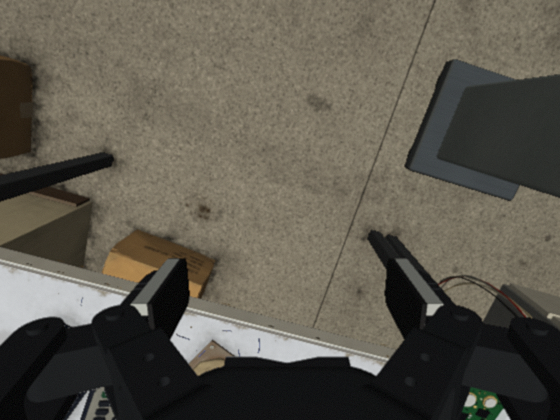

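```bash
cat >> h.py <<'E'
def rv(z,x):
    z=np.array(z,float);z/=np.linalg.norm(z);x=np.array(x,float);x-=z*(x@z);x/=np.linalg.norm(x)
    return R.from_matrix(np.stack([x,np.cross(z,x),z],1)).as_rotvec()
E
python3 - <<'E'
from h import *
def view(n,p,x):
    bot.reach(p,rv([0,0,-1],x)); im=snap('wrist'); np.savez(n+'.npz',**im); print(n,bot.read_time(),bot.read_q().round(2)); return im['pixels'][...,::-1]
print(bot.read_time())
a=view('c1',[.42,-.23,.26],[-1,0,0])
b=view('c2',[.42,-.19,.30],[-1,0,0])
c=view('s1',[.48,.17,.33],[-1,-.3,0])
d=view('s2',[.50,.24,.33],[-1,-.3,0])
e=view('k1',[.47,.36,.28],[-1,-.3,0])
f=view('k2',[.47,.41,.28],[-1,-.3,0])
cv2.imwrite('pics/w2.png',cv2.resize(np.vstack([np.hstack([a,c]),np.hstack([e,f])]),(800,600),interpolation=3))
E
```

```text
1.05
c1 2.6667 [-0.08 -0.28 -0.15  0.   -1.7  -1.49]
c2 3.0583 [ 0.01 -0.31 -0.11 -0.   -1.78 -1.59]
s1 4.475 [ 0.73 -0.17  0.07  0.   -1.81 -2.02]
s2 4.9167 [ 0.81 -0.05  0.18  0.   -1.8  -2.09]
k1 5.5583 [ 0.99  0.03  0.16  0.   -1.7  -2.27]
k2 5.925 [ 1.04  0.11  0.25  0.   -1.71 -2.32]
```

View pics/w2.png

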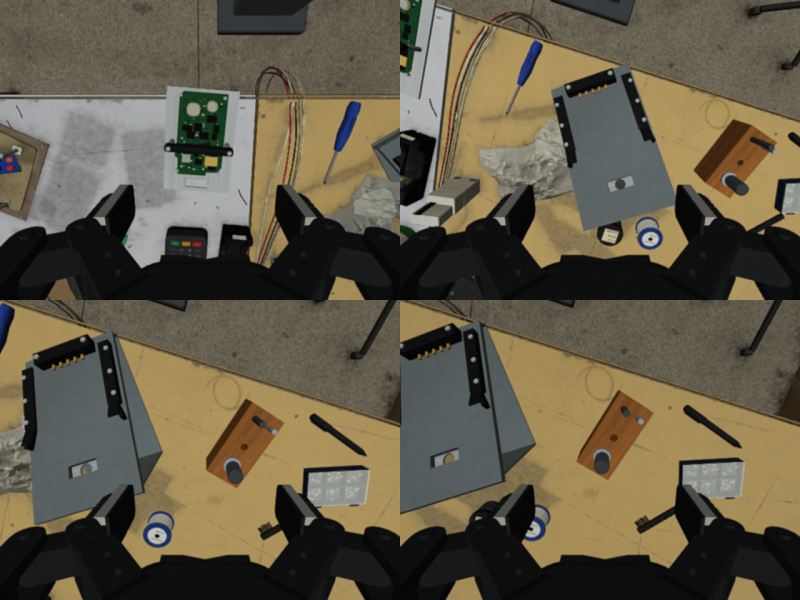

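The mosaic shows the following:
- **Carrier, top-left:** its slot is at (195,183), on the far (+x) end.
- **Stand, top-right:** the slot is at (620,184), with the strip's hole visible inside it.
- **Pin, bottom-left:** the head is at (233,470), in the block.

Next I'll measure these.

```bash
cat > m.py <<'E'
from h import *
L=lambda n:dict(np.load(n+'.npz'))
# bed plane
best=None
for n in('s1','s2','k1'):
    d=L(n);P=cloud(d).reshape(-1,3);C=d['pixels'].reshape(-1,3).astype(int)
    m=(np.linalg.norm(P[:,:2]-[.53,.2],axis=1)<.17)&(P[:,2]>.03)&(P[:,2]<.18)&(np.ptp(C,axis=1)<40)&(C.mean(1)>70)
    Q=P[m]
    rng=np.random.default_rng(0);bi=None;bc=0
    for _ in range(300):
        a,b,c=Q[rng.choice(len(Q),3)];nn=np.cross(b-a,c-a);l=np.linalg.norm(nn)
        if l<1e-6: continue
        nn/=l; i=abs((Q-a)@nn)<.003
        if i.sum()>bc: bc=i.sum();bi=i
    Q=Q[bi];c0=Q.mean(0);nn=np.linalg.svd(Q-c0,full_matrices=False)[2][2];nn*=np.sign(nn[2])
    print(n,bc,nn.round(4),'slope',np.degrees(np.arccos(nn[2])),'yaw',np.degrees(np.arctan2(-nn[1],-nn[0])),'off',nn@c0)
    # outline rect in plan frame
    y=np.arctan2(-nn[1],-nn[0]);ex=np.array([nn[2]*np.cos(y),nn[2]*np.sin(y),np.hypot(nn[0],nn[1])]);ey=np.cross(nn,ex)
    print('  x',np.percentile(Q@ex,[.1,99.9]).round(4),'y',np.percentile(Q@ey,[.5,99.5]).round(4))
for n in('c1','c2'):
    d=L(n);P=cloud(d).reshape(-1,3);C=d['pixels'].reshape(-1,3).astype(int)
    m=(np.linalg.norm(P[:,:2]-[.45,-.23],axis=1)<.13)
    b=P[m&(P[:,2]>.046)&(P[:,2]<.065)];r=cv2.minAreaRect((b[:,:2]*1000).astype(np.float32));print(n,'bar',r,np.percentile(b[:,2],[5,50,95]))
    c=P[m&(P[:,2]>.003)&(P[:,2]<.03)];print('card z',np.percentile(c[:,2],[5,25,50,75,95]));r=cv2.minAreaRect((c[:,:2]*1000).astype(np.float32));print(n,'card',r)
for n in('k1','k2'):
    d=L(n);P=cloud(d).reshape(-1,3)
    m=(np.linalg.norm(P[:,:2]-[.5,.42],axis=1)<.09)
    t=P[m&(abs(P[:,2]-.064)<.006)];print(n,'blk',cv2.minAreaRect((t[:,:2]*1000).astype(np.float32)),np.median(t[:,2]))
    t=P[m&(P[:,2]>.107)];t=t[np.linalg.norm(t[:,:2]-np.array([.52,.41]),axis=1)<.03];print('pin',cv2.minEnclosingCircle((t[:,:2]*1000).astype(np.float32)),np.median(t[:,:2],axis=0),np.median(t[:,2]))
E
python3 m.py
```

```text
s1 20581 [-0.4357 -0.3016  0.848 ] slope 32.000075251723764 yaw 34.69496859930027 off -0.1991138840458353
  x [0.376  0.6155] y [-0.2134 -0.0649]
s2 20880 [-0.4357 -0.3016  0.848 ] slope 32.00132900490357 yaw 34.69545603095035 off -0.1991238395921646
  x [0.3758 0.6158] y [-0.2129 -0.0648]
k1 24895 [-0.4358 -0.3017  0.848 ] slope 32.006566031337655 yaw 34.696154169277804 off -0.19912434113250177
  x [0.377  0.6158] y [-0.2128 -0.0648]
c1 bar ((456.3255615234375, -239.86209106445312), (106.75559997558594, 12.502134323120117), 85.47496032714844) [0.04809235 0.05143358 0.0530202 ]
card z [0.00325971 0.00412878 0.00778756 0.00907004 0.01147576]
c1 card ((459.25286865234375, -207.32489013671875), (212.6817169189453, 184.31593322753906), 85.26561737060547)
c2 bar ((456.29327392578125, -240.35794067382812), (107.23529052734375, 12.628406524658203), 85.42872619628906) [0.04817628 0.05145703 0.05313338]
card z [0.00330134 0.00416618 0.00775057 0.00909917 0.01137296]
c2 card ((459.503662109375, -207.18524169921875), (211.62969970703125, 185.40260314941406), 84.63996887207031)
k1 blk ((484.42510986328125, 428.6979675292969), (60.805599212646484, 130.10533142089844), 74.46752166748047) 0.06276978730151356
pin ((517.7547607421875, 419.2178039550781), 11.45348072052002) [0.51664451 0.41841472] 0.11241064951788496
k2 blk ((484.4205627441406, 428.7112121582031), (60.381961822509766, 130.2064208984375), 74.44302368164062) 0.0627989748720767
pin ((517.881103515625, 419.522216796875), 11.48111629486084) [0.5165599  0.41906981] 0.11246618992457794
```

```bash
cat >> h.py <<'E'
bn=np.array([-.4357,-.3016,.848]);bn/=np.linalg.norm(bn)
_y=np.radians(34.695);ex=np.array([bn[2]*np.cos(_y),bn[2]*np.sin(_y),np.hypot(bn[0],bn[1])]);ey=np.cross(bn,ex)
B=np.stack([ex,ey,bn],1); O=.5617*ex-.139*ey-.1991*bn
def bw(p): return O+B@np.asarray(p,float)
def rect(im,o,M,xr,yr,z,s):
    # orthographic image of plane z of frame (o,M); rows: x decreasing, cols: y decreasing, s px/m
    xs=np.arange(xr[1],xr[0],-1/s);ys=np.arange(yr[1],yr[0],-1/s)
    c=np.array([[xr[1],yr[1]],[xr[1],yr[0]],[xr[0],yr[0]],[xr[0],yr[1]]])
    src=np.float32([proj(im,o+M@[a,b,z]) for a,b in c]);w,h=len(ys),len(xs)
    return cv2.warpPerspective(im['pixels'][...,::-1],cv2.getPerspectiveTransform(src,np.float32([[0,0],[w,0],[w,h],[0,h]])),(w,h),flags=2)
E
python3 - <<'E'
from h import *
L=lambda n:dict(np.load(n+'.npz'))
print('O',O)
def grid(i,s,xr,yr,st):
    for t in np.arange(-.2,.2,st):
        r=int((xr[1]-t)*s);c=int((yr[1]-t)*s)
        col=(0,0,255) if abs(t)<1e-6 else (0,255,255)
        if 0<r<i.shape[0]: cv2.line(i,(0,r),(6,r),col,1)
        if 0<c<i.shape[1]: cv2.line(i,(c,0),(c,6),col,1)
    return i
t=[]
for n in('s1','s2'):
    for z in(0,-.0085):
        xr,yr=(-.02,.02),(-.03,.03);t.append(grid(rect(L(n),O,B,xr,yr,z,6500),6500,xr,yr,.005))
row=np.vstack([np.hstack(t[:2]),np.hstack(t[2:])])
cv2.imwrite('pics/slot.png',row);print(row.shape)
# card
a=np.radians(-4.55);cx=np.array([np.cos(a),np.sin(a),0]);M=np.stack([cx,np.cross([0,0,1],cx),[0,0,1]],1);h=np.array([.4563,-.2401,0])
t=[]
for n in('c1','c2'):
    P=cloud(L(n)).reshape(-1,3);q=(P-h)@M
    m=(q[:,2]>.0035)&(q[:,2]<.03)&(abs(q[:,1])<.055);
    hist,e=np.histogram(q[m,0],np.arange(-.14,.14,.004));
    on=e[:-1][hist>15];print(n,'x range of raised',on.min(),on.max()+.004)
    m=(q[:,2]>.0035)&(q[:,2]<.03)&(abs(q[:,0])<.05);hist,e=np.histogram(q[m,1],np.arange(-.09,.09,.003));on=e[:-1][hist>10];print('y',on.min(),on.max()+.003)
    xr,yr=(-.12,.12),(-.08,.08);t.append(grid(rect(L(n),h,M,xr,yr,.005,2400),2400,xr,yr,.01))
cv2.imwrite('pics/card.png',np.hstack(t));print(np.hstack(t).shape)
E
```

```text
O [0.55751822 0.21690471 0.12881957]
(520, 780, 3)
c1 x range of raised -0.09199999999999997 0.09200000000000019
y -0.05999999999999997 0.06000000000000014
c2 x range of raised -0.09199999999999997 0.09200000000000019
y -0.05999999999999997 0.06000000000000014
(576, 768, 3)
```

View pics/slot.png

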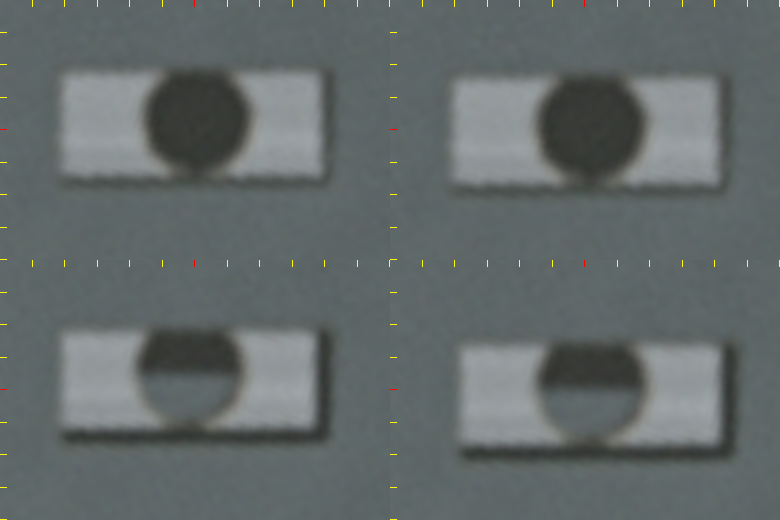

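View pics/card.png

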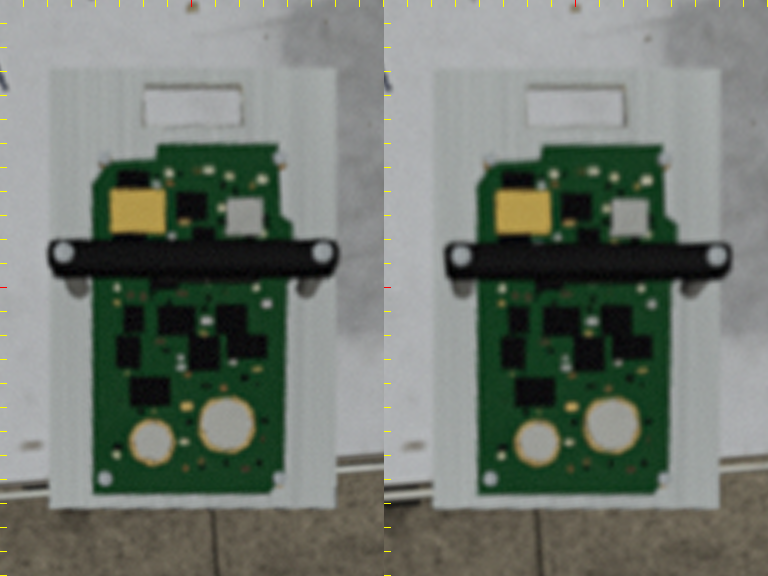

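Measurements from these views:
- **Bed slot:** centred on my frame, within about 0.5 mm.
- **Strip hole:** at bed y ≈ -1 mm.
- **Carrier:** the handle sits at carrier x = 0, and the slot is at +x.

Now an IK check of both tool yaws.

```bash
cat >> h.py <<'E'
O[2]=.130; O+=ex*.0005
a=np.radians(-4.55);cx=np.array([np.cos(a),np.sin(a),0]);cy=np.array([-cx[1],cx[0],0]);H=np.array([.4563,-.2401,0])
G=.028 # TCP height over carrier underside
def car(x,z): return bw([x,0,z+G])   # TCP with carrier origin at bed x,z
E
python3 - <<'E'
from h import *
for s in(1,-1):
    print('sign',s)
    W={'pick0':(H+[0,0,.13],rv([0,0,-1],s*cy)),'pick':(H+[0,0,G],rv([0,0,-1],s*cy))}
    for x,z in((.062,.1),(.062,0),(0,0),(-.072,0),(-.072,.12)): W[f'car{x},{z}']=(car(x,z),rv(-bn,s*ey))
    for k,(p,o) in W.items():
        q=bot.solve_ik(p,o);print(k,p.round(3),None if q is None else np.round(q,2))
for nm,d in(('ey',ey),('-ey',-ey),('ex',ex),('-ex',-ex)):
    for z in(.12,.005):
        q=bot.solve_ik(bw([0,-.001,z+.016]),rv(-bn,d));print('pin x=',nm,z,None if q is None else np.round(q,2))
E
```

```text
sign 1
pick0 [ 0.456 -0.24   0.13 ] None
pick [ 0.456 -0.24   0.028] None
car0.062,0.1 [0.545 0.208 0.272] [ 0.76 -0.5  -0.42  0.09 -1.1   2.97]
car0.062,0 [0.589 0.239 0.187] [ 0.74 -0.35 -0.47  0.09 -0.9   2.97]
car0,0 [0.546 0.209 0.154] [ 0.76 -0.5  -0.64  0.1  -0.88  2.95]
car-0.072,0 [0.495 0.174 0.116] [ 0.79 -0.7  -0.83  0.12 -0.89  2.91]
car-0.072,0.12 [0.443 0.138 0.218] [ 0.84 -0.92 -0.76  0.13 -1.19  2.9 ]
sign -1
pick0 [ 0.456 -0.24   0.13 ] [-0.09 -0.18 -0.31  0.   -1.44  0.01]
pick [ 0.456 -0.24   0.028] [-0.09 -0.11 -0.44  0.   -1.25  0.01]
car0.062,0.1 [0.545 0.208 0.272] [ 0.76 -0.5  -0.42  0.09 -1.1  -0.17]
car0.062,0 [0.589 0.239 0.187] [ 0.74 -0.35 -0.47  0.09 -0.9  -0.17]
car0,0 [0.546 0.209 0.154] [ 0.76 -0.5  -0.64  0.1  -0.88 -0.2 ]
car-0.072,0 [0.495 0.174 0.116] [ 0.79 -0.7  -0.83  0.12 -0.89 -0.23]
car-0.072,0.12 [0.443 0.138 0.218] [ 0.84 -0.92 -0.76  0.13 -1.19 -0.25]
pin x= ey 0.12 [ 0.78 -0.68 -0.58  0.1  -1.12  2.94]
pin x= ey 0.005 [ 0.75 -0.48 -0.64  0.1  -0.86  2.95]
pin x= -ey 0.12 [ 0.78 -0.68 -0.58  0.1  -1.12 -0.2 ]
pin x= -ey 0.005 [ 0.75 -0.48 -0.64  0.1  -0.86 -0.19]
pin x= ex 0.12 [ 0.78 -0.68 -0.58  0.1  -1.12  1.37]
pin x= ex 0.005 [ 0.75 -0.48 -0.64  0.1  -0.86  1.38]
pin x= -ex 0.12 [ 0.78 -0.68 -0.58  0.1  -1.12 -1.77]
pin x= -ex 0.005 [ 0.75 -0.48 -0.64  0.1  -0.86 -1.76]
```

Run:
```python
from h import *
o=rv([0,0,-1],-cy)
bot.command_gripper(.05,80)
bot.reach(H+[0,0,.22],o); bot.move_straight(H+[0,0,.09],vel=.2)
print(bot.move_straight(H+[0,0,G],vel=.08,stop_force=12),bot.read_tcp_pos())
bot.command_gripper(0.0,80);print('w',bot.read_grip_width(),bot.read_grip_force())
bot.move_straight(H+[0,0,.26],vel=.15); print('lift',bot.read_contact_force(),bot.read_moment(),bot.read_grip_width())
bot.reach(car(.062,.1),rv(-bn,-ey))
im=snap('scene');np.savez('up.npz',**im)
bot.dwell(.3);print(bot.read_contact_force(),bot.read_time(),bot.read_tcp_pos()-car(.062,.1))
w=snap('wrist')
cv2.imwrite('pics/up.png',cv2.resize(np.vstack([im['pixels'][130:340,100:380],w['pixels'][:210*2:2,:560:2]])[...,::-1],(560,840)) [:, :][::1] if 0 else np.hstack([cv2.resize(im['pixels'][130:340,150:430],(400,300)),cv2.resize(w['pixels'],(400,300))])[...,::-1])
```

```text
False [ 0.45666993 -0.24027108  0.02855187]
w 0.010524797378695343 79.18587327003479
lift [ 1.28631333 -0.36442674 -3.82060496] [-0.02234577 -0.0215767   0.00236584] 0.010070475481166732
[ 0.70014021 -0.33681149 -3.83343632] 14.55 [ 1.69904168e-04 -3.56083087e-04 -2.35156674e-05]
```

View pics/up.png

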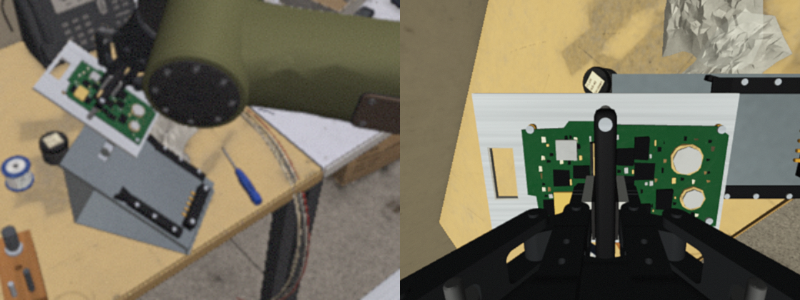

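The carrier is held level to the slope, slotted end uppermost. I'll measure its pose in hand, then lower it.

Run:
```python
from h import *
d=dict(np.load('wrist.npz'));P=(cloud(d)-O)@B;C=d['pixels'].astype(int)
m=(C.min(-1)>120)&(np.ptp(C,axis=-1)<35)&(abs(P[...,2]-.105)<.015)&(P[...,0]<.17)&(P[...,0]>-.04)&(abs(P[...,1])<.075)
m[230:]=0
Q=P[m];print(len(Q))
for _ in range(3):
    c=np.median(Q,0);A=np.c_[Q[:,:2],np.ones(len(Q))];s=np.linalg.lstsq(A,Q[:,2],rcond=None)[0];r=Q[:,2]-A@s;Q=Q[abs(r)<.0015]
print('z=ax+by+c',s,'z at centre',s@[.062,0,1],len(Q))
r=cv2.minAreaRect((Q[:,:2]*1000).astype(np.float32));print(r,np.percentile(Q[:,0],[.2,99.8]),np.percentile(Q[:,1],[.2,99.8]))
# edge line y(x) on the far long side (max |y|)
for lo in(0,.03,.06,.09,.12):
    k=Q[(Q[:,0]>lo-.01)&(Q[:,0]<lo+.01)];print(lo,np.percentile(k[:,1],[1,99]) if len(k) else '')
```

```text
20789
z=ax+by+c [-0.00421367  0.02790463  0.10520334] z at centre 0.10494209151743081 14350
((60.60447692871094, -38.639251708984375), (184.71485900878906, 43.10087585449219), 0.009248930029571056) [-0.03081335  0.15236891] [-0.06016421 -0.02329751]
0 [-0.06010257 -0.03872003]
0.03 [-0.06009304 -0.03886905]
0.06 [-0.0601524  -0.04021893]
0.09 [-0.0601339  -0.03676168]
0.12 [-0.06012979 -0.02510632]
```

Run:
```python
from h import *
bed=lambda:((bot.read_tcp_pos()-O)@B-[0,0,G]).round(4)
F=lambda:(bot.read_contact_force()@B).round(1)
bot.move_straight(car(.062,.012),vel=.12);print(F())
print(bot.move_straight(car(.062,-.003),vel=.02,stop_force=6),bed(),F())
z=bed()[2]
print(bot.move_straight(car(.0,z+.0003),vel=.05,stop_force=25),bed(),F(),bot.read_time())
if bed()[0]<.005:
    print(bot.move_straight(car(-.06,z+.0003),vel=.05,stop_force=25),bed(),F(),bot.read_time())
```

```text
[-2.1 -0.2 -3.3]
True [0.062  0.     0.0002] [-0.8  0.9  4.5]
False [-0.0006 -0.      0.0002] [-2.4  1.5  6.6] 17.425
False [-0.0607 -0.      0.0003] [-4.9  1.7  3.4] 18.775
```

Run:
```python
from h import *
bed=lambda:((bot.read_tcp_pos()-O)@B-[0,0,G]).round(4)
F=lambda:(bot.read_contact_force()@B).round(1)
z=bed()[2]
print(bot.move_straight(car(-.076,z),vel=.02,stop_force=9),bed(),F(),bot.read_time())
bot.command_gripper(.045);print(bed(),F())
bot.move_straight(car(-.072,.12),vel=.15)
print(bot.read_time(),bed())
bot.reach(bw([-.03,-.03,.26]),rv(-bn,-ex))
im=snap('wrist');np.savez('p1.npz',**im);print(bot.read_time())
cv2.imwrite('pics/p1.png',im['pixels'][...,::-1])
```

```text
True [-0.0717  0.0002  0.0004] [ 3.9 -0.5 -1.9] 19.3917
[-0.0735  0.0001 -0.0007] [0.3 0.  0.1]
20.7667 [-7.270e-02  1.000e-04  1.189e-01]
22.1167
```

View pics/p1.png

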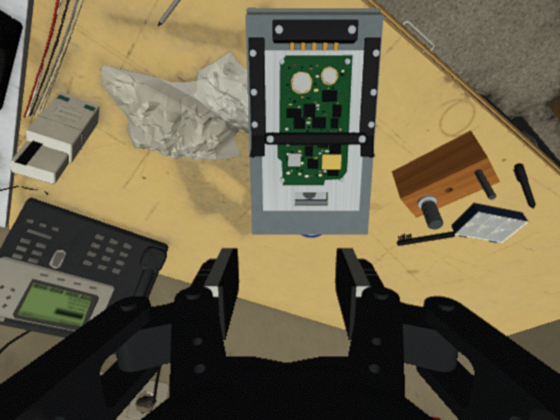

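Run:
```python
from h import *
d=dict(np.load('p1.npz'));P=((cloud(d)-O)@B).reshape(-1,3)
k=(abs(P[:,1])>.03)&(abs(P[:,1])<.055)&(P[:,0]>-.02)&(P[:,0]<.05)
Q=P[k]
for x in np.arange(.008,.034,.002):
    t=Q[(Q[:,0]>=x)&(Q[:,0]<x+.002)];print(round(x,3),t[:,2].mean().round(4),end='; ')
k=(abs(P[:,0]+.03)<.01)&(P[:,2]>.003)&(P[:,2]<.007)&(abs(P[:,1])<.08);print('card y',np.percentile(P[k,1],[1,99]))
N=np.array([.5177,.4194,0]);o=rv([0,0,-1],-ey)
bot.reach(N+[0,0,.19],o);bot.command_gripper(.05,80)
print(bot.move_straight(N+[0,0,.08],vel=.12,stop_force=10),bot.read_tcp_pos())
bot.command_gripper(0,80);print('w',bot.read_grip_width(),bot.read_grip_force(),bot.read_contact_force().round(1))
print(bot.move_straight(N+[0,0,.2],vel=.1,stop_force=25));bot.dwell(.2);print(bot.read_contact_force().round(1),bot.read_moment().round(3),bot.read_grip_width(),bot.read_time())
bot.reach(bw([.001,-.001,.08+.016]),rv(-bn,-ey))
im=snap('wrist');sc=snap('scene');print(bot.read_time())
cv2.imwrite('pics/pin.png',np.hstack([cv2.resize(im['pixels'],(400,300)),cv2.resize(sc['pixels'][160:310,130:330],(400,300),interpolation=3)])[...,::-1])
```

```text
0.008 0.004; 0.01 0.0036; 0.012 0.0037; 0.014 0.0036; 0.016 0.0037; 0.018 0.002; 0.02 -0.0013; 0.022 -0.0013; 0.024 -0.0011; 0.026 -0.0013; 0.028 -0.0012; 0.03 -0.0011; 0.032 -0.0011; card y [-0.05939081  0.05962775]
False [0.51817897 0.41978949 0.08124674]
w 0.020065195216269007 78.05266499519348 [0.4 0.3 3.2]
False
[ 0.  -0.  -1.3] [ 0.041  0.003 -0.008] 0.01993744038932367 26.7
27.7583
```

View pics/pin.png

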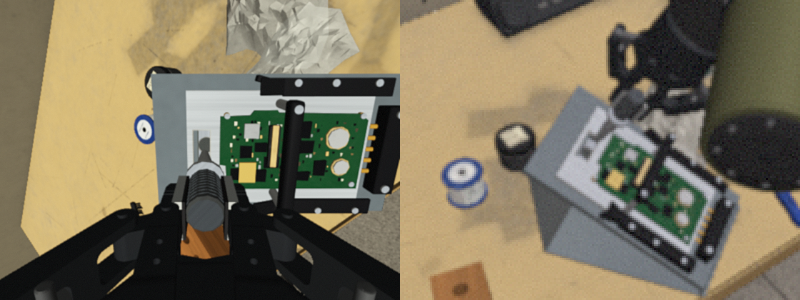

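The pin is above the slot and the carrier is on the contacts, hole at about x +4 mm. Going down slowly.

```bash
cat >> h.py <<'E'
T=.0172
pinb=lambda:((bot.read_tcp_pos()-O)@B-[0,0,T]).round(4)
F=lambda:(bot.read_contact_force()@B).round(1)
E
python3 - <<'E'
from h import *
print(pinb(),F())
print(bot.move_straight(bw([.001,-.001,.062+T]),vel=.06,stop_force=8),pinb(),F())
print(bot.move_straight(bw([.001,-.001,.040+T]),vel=.02,stop_force=7),pinb(),F(),bot.read_time())
E
```

```text
[ 0.0019 -0.0004  0.0788] [-0.6 -0.9 -0.8]
False [ 0.0005 -0.0009  0.0612] [-0.7 -0.1 -1.1]
False [ 0.0016 -0.001   0.0403] [ 2.5 -0.1 -0.6] 29.4417
```

The pin is past the strip level (40 < 49.5), so it's in the hole. Next I'll push it home slowly.

Run:
```python
from h import *
for x,z in((.0008,.03),(.0005,.02),(.0003,.012),(.0002,.0075)):
    s=bot.move_straight(bw([x,-.001,z+T]),vel=.015,stop_force=20);print(s,pinb(),F(),bot.read_time())
    if s: break
if not s: print(bot.move_straight(bw([.0002,-.001,.002+T]),vel=.008,stop_force=12),pinb(),F(),bot.read_time())
```

```text
False [ 0.0022 -0.0011  0.0309] [ 4.4 -0.3  3.3] 30.2583
False [ 0.0017 -0.0016  0.0212] [ 1.6 -0.3  7.8] 31.075
False [ 0.001  -0.0014  0.0128] [ 2.5 -0.5  6.8] 31.7583
False [ 0.0009 -0.0012  0.0081] [2.3 0.2 5.2] 32.2083
True [ 0.001  -0.0011  0.0044] [0.3 1.6 3.3] 32.7667
```

Run:
```python
from h import *
print(bot.move_straight(bw([.0003,-.001,.003+T]),vel=.008,stop_force=12),pinb(),F())
bot.command_gripper(.05);print(pinb(),F())
p=bot.read_tcp_pos();bot.move_straight(p+bn*.12,vel=.12)
bot.reach(bw([-.03,-.03,.26]),rv(-bn,-ex));bot.dwell(.2)
im=snap('wrist');sc=snap('scene');print(bot.read_time())
P=(cloud(im)-O)@B;Q=P.reshape(-1,3)
t=Q[(Q[:,2]>.047)&(abs(Q[:,0])<.03)&(abs(Q[:,1])<.03)];print('head',len(t),np.median(t,0),cv2.minEnclosingCircle((t[:,:2]*1000).astype(np.float32)),t[:,2].max())
K=Q[(abs(Q[:,1])>.03)&(abs(Q[:,1])<.055)&(Q[:,0]>-.02)&(Q[:,0]<.05)]
for x in np.arange(.008,.026,.001):
    t=K[(K[:,0]>=x)&(K[:,0]<x+.001)];print(round(x,3),t[:,2].mean().round(4),end='; ')
u,v=proj(im,bw([0,0,.03])).astype(int);a=im['pixels'][max(v-60,0):v+60,u-80:u+80];b=sc['pixels'][190:310,180:340]
cv2.imwrite('pics/fin.png',np.hstack([cv2.resize(k,(400,300),interpolation=3) for k in(a,b)])[...,::-1])
```

```text
True [ 0.001  -0.0011  0.0044] [-1.2  0.8  3.9]
[ 0.0015 -0.0011  0.0046] [-1.   0.2  0.3]
36.3167
head 3688 [-0.02400185  0.01839915  0.3187478 ] ((-10.229551315307617, 9.151742935180664), 25.333887100219727) 0.33915932153624967
0.008 0.0038; 0.009 0.0037; 0.01 0.0036; 0.011 0.0039; 0.012 0.0041; 0.013 0.0033; 0.014 0.0038; 0.015 0.0039; 0.016 nan; 0.017 0.0; 0.018 -0.0012; 0.019 -0.0012; 0.02 -0.001; 0.021 -0.0015; 0.022 -0.0012; 0.023 -0.0012; 0.024 -0.0007; 0.025 -0.0018; <stdin>:11: RuntimeWarning: Mean of empty slice.
  ret = ret.dtype.type(ret / rcount)
```

View pics/fin.png

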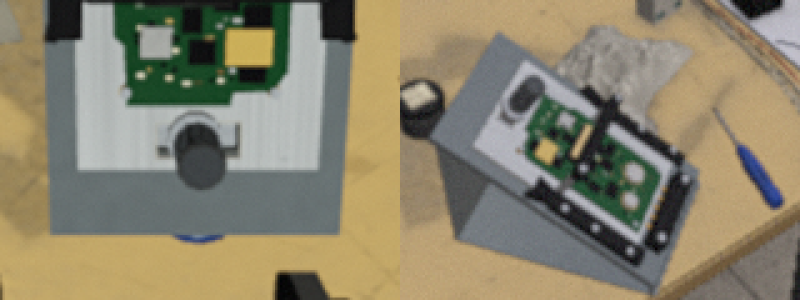

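The picture shows the pin standing through the slot, collar on the card. One numeric check of head height and tilt before handing in.

Run:
```python
from h import *
im=dict(np.load('wrist.npz'));Q=((cloud(im)-O)@B).reshape(-1,3)
t=Q[(Q[:,2]>.05)&(Q[:,2]<.065)&(abs(Q[:,0])<.03)&(abs(Q[:,1])<.03)];t=t[t[:,2]>np.percentile(t[:,2],40)]
print(len(t),np.median(t,0),cv2.minEnclosingCircle((t[:,:2]*1000).astype(np.float32)))
s=np.linalg.lstsq(np.c_[t[:,:2],np.ones(len(t))],t[:,2],rcond=None)[0];print('tilt',s)
c=Q[(Q[:,2]>.006)&(Q[:,2]<.012)&(np.hypot(Q[:,0],Q[:,1])<.018)];print('collar',len(c),np.median(c,0),np.percentile(c[:,2],[25,75]))
k=Q[(abs(Q[:,1])<.058)&(abs(Q[:,1])>.03)&(Q[:,0]>-.02)&(Q[:,0]<.05)&(Q[:,2]>.002)];print('card end',np.percentile(k[:,0],99.5))
```

```text
183 [-0.00043837 -0.00182494  0.05412712] ((-0.3794856071472168, -1.9768236875534058), 10.377686500549316)
tilt [3.23210182e-04 6.69387639e-05 5.42167371e-02]
collar 115 [-0.00871642 -0.00370038  0.00878658] [0.00827638 0.00941684]
card end 0.015755830382590253
```

```bash
python3 -c "
from workcell import bot
print(bot.finish_job(),bot.read_time())"
```

```text
the job is handed in; nothing more can be done
the job is handed in; nothing more can be done
```

The carrier is seated in the guides about 1 mm from home, the pin is fully in and square to the bed with its collar on the carrier, and I handed the job in at about 36 s; no verdict came back.

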